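Bolt the stop and hold a chanter barrel down in its vee cradle

ROBOT

A 6-joint arm with a two-finger parallel gripper is mounted at the origin on the work surface. World frame = base frame: x ahead of the robot, y to its left, z up, the work surface at z = 0. Lengths are in m, angles in rad, forces in N, time in s.
With the tool pointing down it reaches from about 0.225 to 0.875 m from the base axis. Payload 3.4 kg.
Tool frame: the origin (TCP) lies on the centre line of the jaws, within the pads' length; the fingertips stand 17 mm ahead of it and the grasp point (between the pads) lies 2 mm behind it; z points along the fingers, y is the line along which they close (so a half turn about z gives the same grasp; the last joint's range is limited). The gripper opens to 85 mm and grips with 20 to 120 N. Pads are 22 mm wide; open, the fingers measure 114 mm over their backs; the gripper's body (76 mm by 85 mm) begins 54 mm behind the grasp point. The pads swing forward as they close: fully open they stand 13 mm farther back than shut.
Start: joints at [-0.121, 0.276, 1.505, -0, 1.361, -0.121], TCP at [0.575, -0, 0.248] pointing down, gripper open.
Joint ranges: [-2.89, 2.89], [-0.75, 2.08], [0.22, 2.7], [-1.18, 4.32], [0.11, 2.71], [-2.7, 2.7]. Speed limits (rad/s): [2.57, 2.57, 3.14, 3.14, 3.14, 3.14].

INTERFACE

Orientations are given as a unit quaternion [w, x, y, z].
In Python, from rig import manip gives the robot as it stands.
- The arm moves only by the tool move_arm, never from a script. Its argument "steps" is one flat list of numbers, 7 for each row, row after row: the turn, a rotation vector about the world's x, y, z normalised to -1 to 1, where 1 is 360 degrees, then the shift along the world's x, y, z normalised to -1 to 1, where 1 is 1 m, then the opening, from -1 (shut) to 1 (fully open). A call has exactly 10 rows; each row is the pose to reach, as a shift and turn from the pose commanded when the call began, turning the shorter way round; what a row does not reach only later rows make up. A row lasts 1/10 s, in which the tool goes at most 50 mm and 8.59 degrees, less where a joint would pass 70% of its speed; a pose out of reach is approached as far as the arm can. A call with a number of a shift or a turn outside -1 to 1 is refused whole. A call with a gripper value outside its range is refused whole. The fingers move at their own pace and stop on an object; "squeeze" is the grip in N (left out, the last holds). Time passes only in rows, so rows that repeat a pose let the fingers close, or fill a call up. It gives the time, the measured TCP pose, the force, the opening and the grip force at its end, in the units of the state.
- manip.get_state(): the state, without advancing time (a new reading comes with each control period).
- manip.get_image(name): name is "scene" or "side" or "wrist"; returns a dict with "pixels" (400x640x3 uint8, blue, green, red), "fx", "fy", "cx", "cy" (pixels), "D" ([k1, k2, p1, p2, k3] as OpenCV has them; the pictures are not rectified), "R" (3x3) and "t" (3): a world point X has camera coordinates R X + t. Camera axes: x right, y down, z forward; pixel columns grow to the right and rows downward; lengths in m; the calibration is good to about 2 mm. A picture is of the moment at which its call begins. There is no depth.
- manip.sign_off(): hands the job in; it is judged then, once.
The state is a dict: "clock": time; "qpos": joint angles; "qd": joint speeds; "effort": joint torques, N m; "position": TCP position; "ee_rot": TCP orientation; "contact_force": force on the tool from outside, world axes, zero at the start; "moment": the same for the moment, N m; "width": finger opening in m; "gripper_force": force on a finger pad.
Only numpy, scipy, OpenCV 4.12 (cv2) and the standard library are available. Lean on these libraries where they do the work, as an engineer would, in place of code of your own. Each camera call takes 0.05 s, during which the arm holds its last target. There are 200 camera calls.

TASK

I am about to drill this blackwood chanter barrel in the vee cradle. Slide the cradle's cross stop bolt fully home into its keeper, then lift the barrel off its rest and bed it in the two vee blocks, plain end butted up against the bolt and horn-ferrule end hanging out past the other block. Finish while still holding it there, pressed down squarely and firmly onto both faces of the vees with about a kilo of push (not so hard as to bruise the wood), and leave the other things on the bench alone.

Things in the scene. Friction and masses are not known exactly. Their poses are not given: they have to be found in the camera images.
- cradle: Drilling cradle, fixed to the bench: dark board 120 x 210 x 18 mm (x, y, z) with an ear at -x, -y. Two steel 90-degree vee blocks in line along y at y = -55 and +55 mm, each 64 (x) x 30 (y) mm, tops at z = 68; the 80 mm gap between them is clear down to z = 18. Origin on the bench below the middle of the vee line; y along the vees, z up. Bolt at the -y end.
- seat (a point): Where the middle of the seated barrel lies: on the cradle's vee line at x = 0, y = 0, z = 70 mm of the cradle, same axes. The barrel seats with its own +y (ferrule) along the cradle's +y. The side of the home bolt that its plain end meets is at cradle y = -78 mm.
- near_face: The two -x side vee faces (one on each block, 45 degrees, facing +x and up), fixed parts of the cradle; same origin and axes as the cradle.
- far_face: The two +x side vee faces (facing -x and up), fixed parts of the cradle; same origin and axes as the cradle.
- stop_bolt (a joint): Travel (m) of the 12 mm round steel barrel bolt that slides along the cradle's +x across the -y end of the vee, on the line y = -84, z = 70 mm. 0 = drawn back (tip at x = -21 mm, clear of the vee); 0.055 = fully home at its hard stop, tip through the brass keeper at x = +22 to +36 mm. Starts between 0 and 0.020, moves against about 2.5 N of friction, stays where left.
- bolt_knob (a point): Centre of the top of the bolt's upright round knob: 14 mm diameter, 33 mm of it above the bolt, top at z = 109 mm. It travels along the cradle's x from x = -95 mm (drawn back) to x = -40 mm (home), at y = -84 mm. The brass guide straps beside it reach up to z = 80 mm; it can be pinched or pushed from above.
- work_rest: Notched pale beech rest, fixed to the bench, 62 x 150 mm, on which the barrel starts, lying along its y. Two notched uprights 56 mm wide in x and 20 mm thick in y at y = -56 and +56 mm: notch floor at z = 45 mm, lugs beside the barrel up to z = 55 mm. Between them a gap of 92 mm, clear down to z = 12 mm. Origin on the bench below its middle.
- barrel: Blackwood practice-chanter barrel: round bar 28 mm in diameter, 156 mm long, about 0.12 kg, with a cream horn ferrule 34 mm in diameter and 16 mm long on its +y end (172 mm over all). Origin on its axis, in the middle of the blackwood; y along the axis to the ferrule (it may roll about y). On the rest its axis is 59 mm above the bench, its yaw within 0.65 rad of the cradle's.
- plain_end (a point): Centre of the barrel's flat plain end, at barrel y = -78 mm.
- reed_cup: White ceramic cup of reeds, 72 mm across, 95 mm high with the reeds; bystander. Origin under its middle.
- mandrel: Red-painted steel mandrel on a round foot 48 mm across, 105 mm high; bystander. Origin under its middle.
- staple_former: Brass staple former, block 34 x 60 x 24 mm with a steel pin up to 58 mm; bystander. Origin under its middle.
- horn_ferrule: Loose spare cream horn ferrule, ring 34 mm across, 16 mm high; bystander. Origin under its middle.
Things that resemble listed ones, but are neither listed nor needed, are in the scene too. There is more than one size of the barrel; the job needs the largest.

How it is judged:
On the way, in this order (a step that is already met when the one before it is completed fails the run):
1. the stop bolt is fully home in its keeper (value of joint stop_bolt above 0.052 m), for 0.2 s.
2. with the bolt home, the barrel is bedded in both vee blocks, its plain end against the bolt (value of joint stop_bolt above 0.052 m and x of barrel in the frame of cradle between -0.002 and 0.002 m and z of barrel in the frame of cradle between 0.066 and 0.072 m and x of plain_end in the frame of cradle between -0.002 and 0.002 m and z of plain_end in the frame of cradle between 0.066 and 0.072 m and y of plain_end in the frame of cradle between -0.081 and -0.075 m and angle between the y axis of barrel and the y axis of cradle, either way round below 0.025 rad), for 0.2 s.
At the end, for the whole second after the job is handed in: Bolt within 3 mm of fully home; barrel in both vees (axis within 2 mm of the vee line sideways, at most 2 mm high, parallel within 0.025 rad), plain end within 3 mm of the bolt's side; pressed so the faces of each side carry over 2 N (its weight alone: about 1 N), held for the last second (all of step 2 and contact force between barrel and near_face above 2 N and contact force between barrel and far_face above 2 N); the arm keeps its last pose, push and grip.
It fails at once if the reed cup, mandrel, staple former or spare ferrule is moved by more than 20 mm (distance of any of reed_cup, mandrel, staple_former, horn_ferrule from where it was at the start of the episode above 0.02 m).
It fails at once if the barrel is jammed onto a vee face with more than 60 N (contact force between barrel and near_face above 60 N or contact force between barrel and far_face above 60 N).
It fails at once if the barrel is dropped onto the bench (height (world z) of barrel below 0.035 m).
It also fails if it takes over 64 s, if anything falls off the work surface, if the arm or the gripper's body presses on something with over 40 N, if the wrist force passes 120 N, or if a joint passes its speed limit or range.

## Working session

There is one attempt and no reset: what is moved stays moved. The work goes in short steps, Python scripts to look and compute and a tool call to move; the robot and the scene stay as the last step left them, time stands still between calls to the robot, and variables do not carry over. Pictures are saved under pics/ and viewed, at most 10 in all, crops included, and the job is handed in when it is done.

Besides the shell and the picture viewer there is one more tool, called after "Emit:" in YAML: its name, and indented under it one key for each argument. move_arm: Moves the arm, as the interface text tells. Scaled input: -1 to 1 covers 1 m each way for a shift and 360 degrees each way for a turn. Its arguments: {"type":"object","properties":{"steps":{"type":"array"},"squeeze":{"type":"number"}},"required":["steps"]}

```bash
mkdir -p pics; cat > h.py <<'E'
import numpy as np, cv2, pickle
from rig import manip
def grab(name,tag):
    im=manip.get_image(name); pickle.dump(im,open(f'pics/{tag}.pkl','wb'))
    cv2.imwrite(f'pics/{tag}.png',np.asarray(im['pixels'])); return im
def load(tag): return pickle.load(open(f'pics/{tag}.pkl','rb'))
def KD(im): return np.array([[im['fx'],0,im['cx']],[0,im['fy'],im['cy']],[0,0,1.]]),np.array(im['D'],float)
def ray(im,uv):
    K,D=KD(im); p=cv2.undistortPoints(np.array(uv,float).reshape(1,1,2),K,D).ravel()
    R=np.array(im['R']);t=np.array(im['t']).ravel()
    d=R.T@np.array([p[0],p[1],1]); return -R.T@t,d/np.linalg.norm(d)
def onz(im,uv,z):
    o,d=ray(im,uv); return o+d*(z-o[2])/d[2]
def proj(im,P):
    K,D=KD(im); r,_=cv2.Rodrigues(np.array(im['R'],float))
    return cv2.projectPoints(np.array(P,float).reshape(-1,1,3),r,np.array(im['t'],float).reshape(3),K,D)[0].reshape(-1,2)
def tri(obs):
    A=np.zeros((3,3));b=np.zeros(3)
    for im,uv in obs:
        o,d=ray(im,uv);M=np.eye(3)-np.outer(d,d);A+=M;b+=M@o
    X=np.linalg.solve(A,b); return X,[np.linalg.norm(proj(im,X)[0]-uv).round(1) for im,uv in obs]
E
python3 - <<'E'
from h import *
for n in ['scene','side','wrist']:
    im=grab(n,n+'0'); print(n,im['fx'],-np.array(im['R']).T@np.array(im['t']).ravel(),np.array(im['R'])[2])
s=manip.get_state();print(s)
E
```

```text
scene 444.25584226708804 [ 1.08995897 -0.75866675  0.68632719] [-0.44169047  0.73269294 -0.51775533]
side 457.6331088511386 [0.15739766 0.66211098 0.7608584 ] [ 0.44602864 -0.62365791 -0.64195737]
wrist 284.09033726032425 [0.574126   0.07524532 0.37361891] [-0.00139762 -0.29411128 -0.95577016]
{'clock': 0.15, 'qpos': array([-1.20990745e-01,  2.76463373e-01,  1.50581051e+00, -1.65206056e-05,
        1.36069858e+00, -1.20994421e-01]), 'qd': array([-1.15683237e-05, -2.50622875e-03, -3.61988475e-03, -2.72337750e-04,
       -2.26040395e-04,  1.41078771e-03]), 'effort': array([ 9.65923646e-04, -4.17143512e+01, -2.46032345e+01, -1.26433165e-04,
        7.58384820e-03, -3.43765259e-05]), 'position': array([5.74646144e-01, 3.73000256e-05, 2.47643305e-01]), 'ee_rot': array([-5.38171032e-04,  7.07104091e-01,  7.07109135e-01, -4.31749245e-04]), 'contact_force': array([0.00411189, 0.71064546, 0.54505909]), 'moment': array([0.06030884, 0.04497689, 0.0076421 ]), 'gripper_force': 0.0, 'width': 0.08502323875939788}
```

View pics/scene0.png

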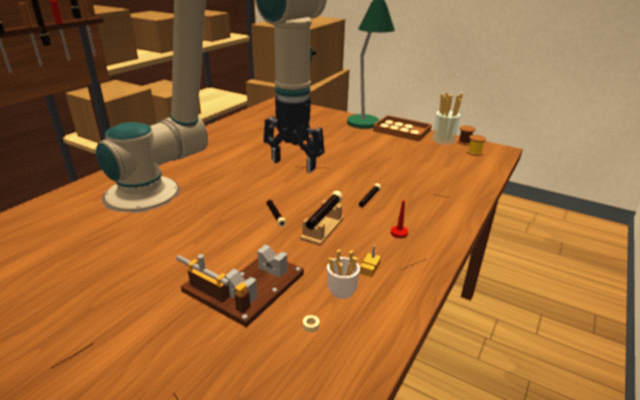

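View pics/side0.png

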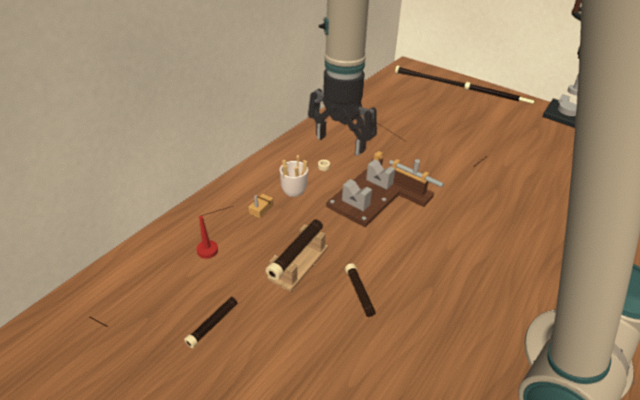

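View pics/wrist0.png

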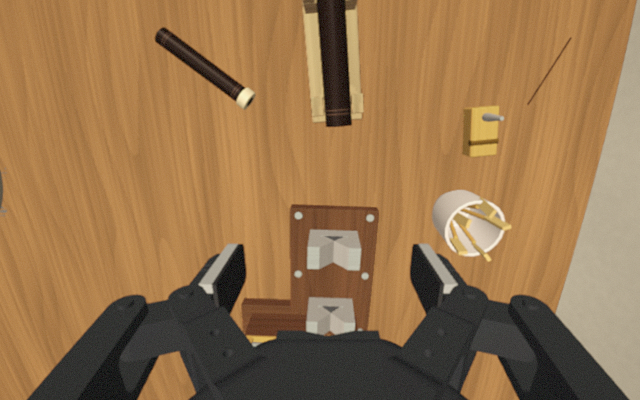

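The scene view shows the cradle at (243,283), rest and barrel at (322,212), cup (343,277), former (371,260), mandrel (400,228) and loose ferrule (311,322). In the wrist view the cradle board's +y corners are at (291,205) and (378,208), and the barrel's plain end is at (338,122). Two smaller barrels lie as decoys.

```bash
python3 - <<'E'
from h import *
w=load('wrist0');s=load('scene0');d=load('side0')
print(np.array(w['R']).round(3))
for n,uv,z in [('bc-',(291,205),.018),('bc+',(378,208),.018),('plain',(338,122),.06),('bartop',(332,2),.073),('cup',(470,250),0.0),('former',(482,140),.024)]: print(n,onz(w,uv,z).round(4))
for n,o in [('plainend',((w,(338,113)),(d,(318,226)))),('ferrule end',((s,(337,196)),(d,(275,268)))),('knob',((s,(218,262)),(d,(417,160)))),('mandrel tip',((s,(402,201)),(d,(201,216)))),('ring',((s,(311,322)),(d,(324,164)))),
 ('cup',((s,(343,277)),(d,(294,178)))), ('bolt end',((s,(179,258)),(d,(441,184))))]:
  X,e=tri([(a,np.array(b,float)) for a,b in o]); print(n,X.round(4),e)
E
```

```text
[[ 1.     0.    -0.002]
 [ 0.001 -0.956  0.294]
 [-0.001 -0.294 -0.956]]
bc- [ 0.525  -0.0502  0.018 ]
bc+ [ 0.6407 -0.0544  0.018 ]
plain [0.5848 0.0591 0.06  ]
bartop [0.5777 0.1693 0.073 ]
cup [ 0.7847 -0.1272  0.    ]
former [0.7637 0.0367 0.024 ]
plainend [0.5813 0.0663 0.0617] [np.float64(3.8), np.float64(1.8)]
ferrule end [0.5755 0.2172 0.0637] [np.float64(0.9), np.float64(1.3)]
knob [ 0.5115 -0.2292  0.0997] [np.float64(9.7), np.float64(8.2)]
mandrel tip [0.7669 0.227  0.104 ] [np.float64(0.3), np.float64(0.4)]
ring [ 0.7443 -0.1906  0.0103] [np.float64(0.8), np.float64(0.6)]
cup [ 0.7471 -0.0603  0.0397] [np.float64(0.8), np.float64(0.7)]
bolt end [ 0.4204 -0.2331  0.0694] [np.float64(0.4), np.float64(0.4)]
```

Emit:
move_arm:
  steps: [0, 0, 0, 0, 0.03, 0.01, 1, 0, 0, 0, 0, 0.06, 0.02, 1, 0, 0, 0, 0, 0.09, 0.03, 1, 0, 0, 0, 0, 0.12, 0.03, 1, 0, 0, 0, 0, 0.12, 0.03, 1, 0, 0, 0, 0, 0.12, 0.03, 1, 0, 0, 0, 0, 0.12, 0.03, 1, 0, 0, 0, 0, 0.12, 0.03, 1, 0, 0, 0, 0, 0.12, 0.03, 1, 0, 0, 0, 0, 0.12, 0.03, 1]

```text
clock: 1.15
position: [0.5751, 0.1193, 0.2783]
ee_rot: [0.0, 0.707, 0.707, -0.0]
contact_force: [-0.1, 0.2, 0.5]
width: 0.0855
gripper_force: 0.0
```

```bash
python3 -c "
from h import *
grab('wrist','wA')"
```

Emit:
move_arm:
  steps: [0, 0, 0, 0, -0.04, 0, 1, 0, 0, 0, 0, -0.08, 0, 1, 0, 0, 0, 0, -0.12, 0, 1, 0, 0, 0, 0, -0.16, 0, 1, 0, 0, 0, 0, -0.2, 0, 1, 0, 0, 0, 0, -0.23, 0, 1, 0, 0, 0, 0, -0.25, 0, 1, 0, 0, 0, 0, -0.25, 0, 1, 0, 0, 0, 0, -0.25, 0, 1, 0, 0, 0, 0, -0.25, 0, 1]

```text
clock: 2.2
position: [0.5749, -0.129, 0.2784]
ee_rot: [-0.0, 0.707, 0.707, 0.0]
contact_force: [-0.0, -0.1, 0.0]
width: 0.0855
gripper_force: 0.0
```

```bash
python3 -c "
from h import *
grab('wrist','wB')"
```

Emit:
move_arm:
  steps: [0, 0, 0, 0, -0.04, 0, 1, 0, 0, 0, 0, -0.08, 0, 1, 0, 0, 0, 0, -0.1, 0, 1, 0, 0, 0, 0, -0.1, 0, 1, 0, 0, 0, 0, -0.1, 0, 1, 0, 0, 0, 0, -0.1, 0, 1, 0, 0, 0, 0, -0.1, 0, 1, 0, 0, 0, 0, -0.1, 0, 1, 0, 0, 0, 0, -0.1, 0, 1, 0, 0, 0, 0, -0.1, 0, 1]

```text
clock: 3.25
position: [0.5751, -0.2297, 0.2784]
ee_rot: [0.0, 0.707, 0.707, 0.0]
contact_force: [0.3, 0.2, 0.5]
width: 0.0856
gripper_force: 0.0
```

```bash
python3 -c "
from h import *
grab('wrist','wC')
a,b,c=[load(x)['pixels'] for x in ('wA','wB','wC')]
cv2.imwrite('pics/wBc.png',cv2.resize(np.asarray(b)[40:340,140:540],None,fx=2,fy=2,interpolation=2))
cv2.imwrite('pics/wCc.png',cv2.resize(np.asarray(c)[0:300,140:540],None,fx=2,fy=2,interpolation=2))
cv2.imwrite('pics/wAc.png',cv2.resize(np.asarray(a)[0:300,140:540],None,fx=2,fy=2,interpolation=2))
print(manip.get_state()['position'],manip.get_state()['clock'])"
```

```text
[ 0.57507628 -0.22976433  0.2783739 ] 3.3
```

View pics/wAc.png

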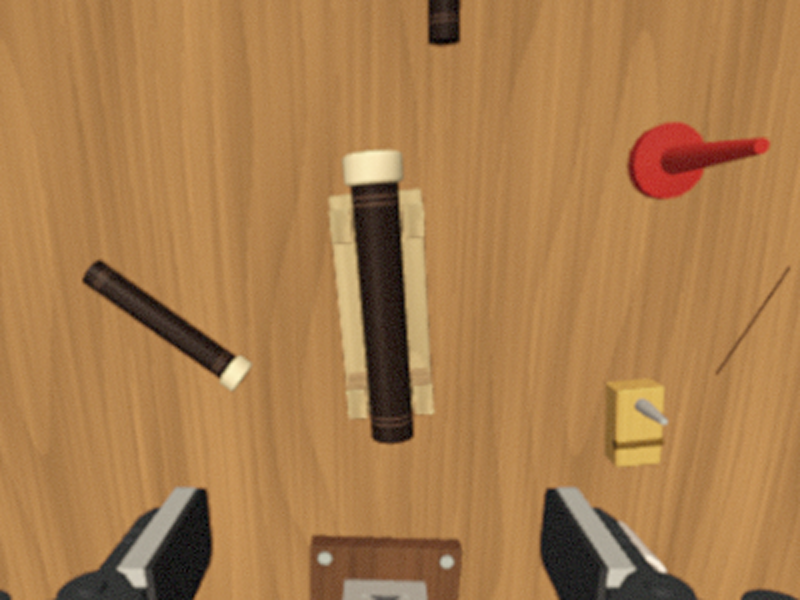

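View pics/wBc.png

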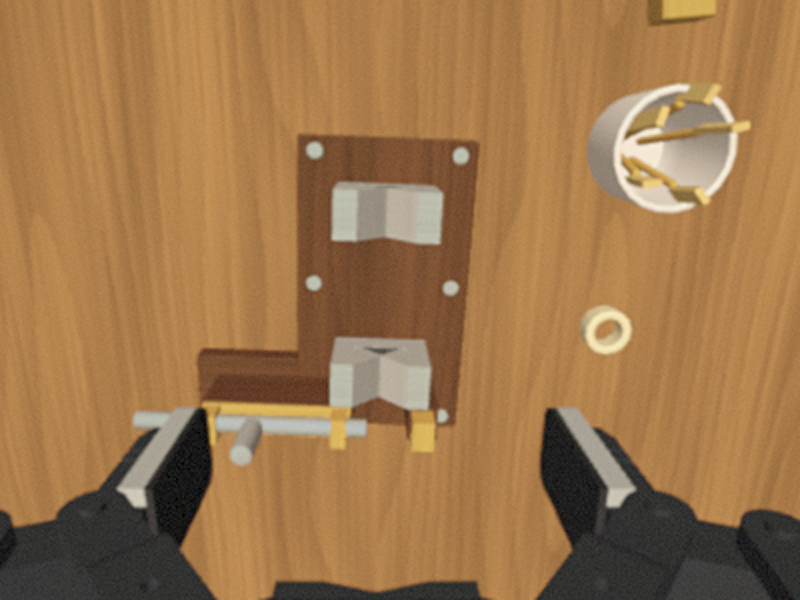

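View pics/wCc.png

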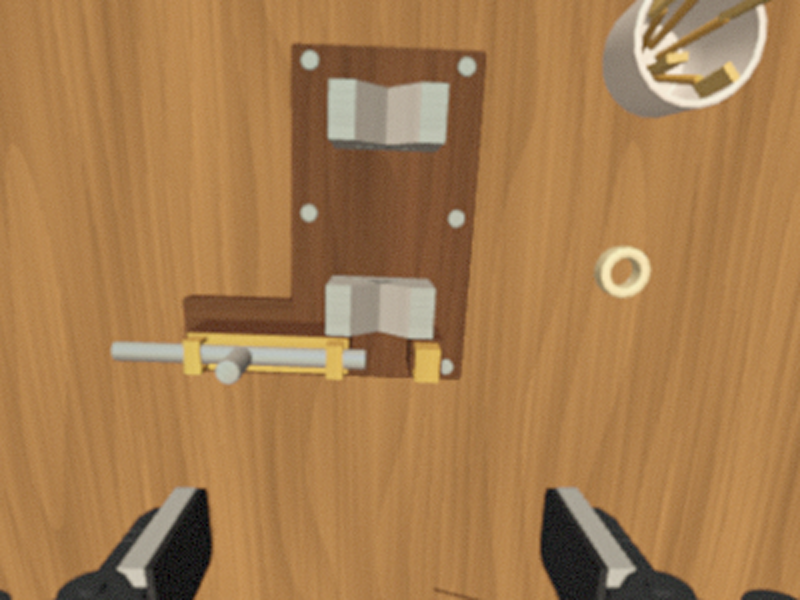

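View A shows the barrel's plain end at crop (391,440), its ferrule end at (372,152), on the rest. Views B and C show the whole cradle, with the bolt knob top at crop (241,455) in B and (229,371) in C, the keeper at (423,430) and (427,362), and the bolt drawn back.

```bash
cat > fit.py <<'E'
from h import *
from scipy.optimize import least_squares
A,B,C,W=[load(x) for x in('wA','wB','wC','wrist0')]
a=np.array
obsB={(-60,105,18):(298,136),(60,105,18):(478,143),(60,-105,18):(455,425),(-32,70,68):(332,190),(-32,40,68):(331,240),(32,40,68):(440,243),(-32,-70,68):(330,405),(32,-70,68):(429,409)}
obsC={(-60,105,18):(293,45),(60,105,18):(486,52),(60,-105,18):(461,379),(-32,70,68):(328,79),(32,70,68):(448,83),(-32,40,68):(328,138),(32,40,68):(444,144),(-32,-70,68):(326,337),(32,-70,68):(433,339)}
obs=[(B,a(k)/1e3,a(v)/2+a([140,40])) for k,v in obsB.items()]+[(C,a(k)/1e3,a(v)/2+a([140,0])) for k,v in obsC.items()]
def T(p,X): c,s=np.cos(p[3]),np.sin(p[3]); return a([[c,-s,0],[s,c,0],[0,0,1]])@X+p[:3]
f=lambda p:np.concatenate([proj(im,T(p,X))[0]-uv for im,X,uv in obs])
r=least_squares(f,[.579,-.157,0,-.036],loss='soft_l1'); print('cradle',r.x.round(4)); print(f(r.x).reshape(-1,2).round(1).tolist())
print('knob',tri([(B,a([241,455])/2+a([140,40])),(C,a([229,371])/2+a([140,0]))]))
def mids(im,rows,lo,hi):
    g=cv2.cvtColor(np.asarray(im['pixels']),6).astype(float); o=[]
    for y in rows:
        x=np.arange(lo,hi); w=np.clip(85-g[y,lo:hi],0,35); o.append((np.sum(x*w)/np.sum(w),y,np.sum(w)/35))
    return o
mA=mids(A,range(102,205,6),305,355); mW=mids(W,range(10,110,6),312,352)
print(a(mA)[::4].round(1).tolist(),a(mW)[::4].round(1).tolist())
eA=a([391,440])/2+a([140,0]); fA=a([372,152])/2+a([140,0]); eW=a([338,125.])
def g(p): # x,y,z of origin, yaw
    o=[]
    for im,m in((A,mA),(W,mW)):
        q=proj(im,[T(p,a([0,s,0])) for s in np.linspace(-.078,.078,40)])
        i=np.argsort(q[:,1]); 
        for u,v,_ in m: o.append((np.interp(v,q[i,1],q[i,0])-u)*.5)
    o+=list(proj(A,T(p,a([0,-.078,.014])))[0]-eA)+list(proj(W,T(p,a([0,-.078,.014])))[0]-eW)+list(proj(A,T(p,a([0,.094,.017])))[0]-fA)
    return o
r=least_squares(g,[.578,.14,.059,.05],loss='soft_l1'); print('barrel',r.x.round(4),a(r.fun)[-6:].round(1),'max',np.abs(r.fun[:-6]).max().round(2))
print(manip.get_state()['position'])
E
python3 fit.py
```

```text
cradle [ 0.5792 -0.1573 -0.0014 -0.034 ]
[[-0.8, -4.3], [0.8, -4.4], [0.1, -1.8], [0.5, 0.2], [0.7, 0.5], [-0.7, 0.9], [0.1, 0.7], [-0.9, 0.2], [-1.3, -4.6], [0.6, -4.2], [0.1, -2.5], [0.6, 1.4], [-0.2, 1.7], [0.2, 1.5], [-0.0, 0.7], [0.1, -0.5], [-0.7, 0.3]]
knob (array([ 0.49520022, -0.23626018,  0.10972161]), [np.float64(0.3), np.float64(0.3)])
[[328.7, 102.0, 15.8], [329.5, 126.0, 22.0], [331.0, 150.0, 21.0], [333.0, 174.0, 20.9], [334.6, 198.0, 20.1]] [[330.2, 10.0, 28.7], [332.5, 34.0, 26.0], [334.3, 58.0, 26.2], [336.0, 82.0, 25.0], [337.2, 106.0, 25.1]]
barrel [0.5795 0.1334 0.0532 0.0712] [ 0.4 -0.3  0.4  0.8  0.  -0.5] max 0.43
[ 0.57507628 -0.22976433  0.2783739 ]
```

Emit:
move_arm:
  steps: [0, 0, -0.0054, -0.02, -0.002, -0.02, 0, 0, 0, -0.0054, -0.05, -0.004, -0.05, 0, 0, 0, -0.0054, -0.08, -0.0065, -0.08, 0, 0, 0, -0.0054, -0.08, -0.0065, -0.1, 0, 0, 0, -0.0054, -0.08, -0.0065, -0.12, 0, 0, 0, -0.0054, -0.08, -0.0065, -0.14, 0, 0, 0, -0.0054, -0.08, -0.0065, -0.16, 0, 0, 0, -0.0054, -0.08, -0.0065, -0.178, 0, 0, 0, -0.0054, -0.08, -0.0065, -0.178, 0, 0, 0, -0.0054, -0.08, -0.0065, -0.178, 0]

```text
clock: 4.3
position: [0.4952, -0.2366, 0.1005]
ee_rot: [-0.0, 0.719, 0.695, 0.0]
contact_force: [0.2, 0.9, 0.3]
width: 0.0426
gripper_force: 0.0
```

```bash
sed -i "s/r=least_squares(f,/obs=[o for o in obs if o[1][2]>.05]; f2=lambda p:f([p[0],p[1],0,p[2]])\nr=least_squares(f2,[.579,-.157,-.034]);print('blocks only',r.x.round(4),r.fun.round(1).tolist())\nr=least_squares(f,/" fit.py
sed -i "s/^r=least_squares(g,/g2=lambda p:g([p[0],p[1],.059,p[2]])\nr=least_squares(g2,[.578,.14,.05],loss='soft_l1');print('barrel z59',r.x.round(4),a(r.fun)[-6:].round(1))\nr=least_squares(g,/" fit.py
python3 fit.py; python3 - <<'E'
from h import *
a=[np.asarray(grab(n,n+'k')['pixels']) for n in('scene','side','wrist')]
s=load('scenek');d=load('sidek')
k=[.4952,-.2363,.109]
def crop(im,p,h=40,f=5):
    x,y=np.round(p).astype(int); return cv2.resize(np.asarray(im['pixels'])[y-h:y+h,x-h:x+h],(400,400),interpolation=2)
cv2.imwrite('pics/k1.png',np.hstack([crop(s,proj(s,k)[0]),crop(d,proj(d,k)[0])]))
E
```

```text
blocks only [ 0.5792 -0.1563 -0.0296] [0.2, -0.3, 0.5, 0.1, -0.6, 0.2, 0.3, 0.6, -0.5, -0.0, 0.2, 0.3, -0.2, 0.3, -0.0, 0.6, 0.1, -0.5, 0.3, -0.9, -0.2, -0.4]
cradle [ 0.5792 -0.1563  0.0008 -0.0297]
[[0.1, -0.3], [0.4, 0.1], [-0.6, 0.3], [0.2, 0.9], [-0.4, 0.2], [0.2, 0.1], [-0.2, 0.1], [-0.1, 0.4], [0.1, -0.6], [0.2, -0.8], [-0.2, -0.3]]
knob (array([ 0.49520022, -0.23626018,  0.10972161]), [np.float64(0.3), np.float64(0.3)])
[[328.7, 102.0, 15.8], [329.5, 126.0, 22.0], [331.0, 150.0, 21.0], [333.0, 174.0, 20.9], [334.6, 198.0, 20.1]] [[330.2, 10.0, 28.7], [332.5, 34.0, 26.0], [334.3, 58.0, 26.2], [336.0, 82.0, 25.0], [337.2, 106.0, 25.1]]
barrel z59 [0.5793 0.1342 0.0704] [ 0.4  0.9  0.4  0.4 -0.1 -1.9]
barrel [0.5795 0.1334 0.0532 0.0712] [ 0.4 -0.3  0.4  0.8  0.  -0.5] max 0.43
[ 0.49517843 -0.23662559  0.1005045 ]
```

View pics/k1.png

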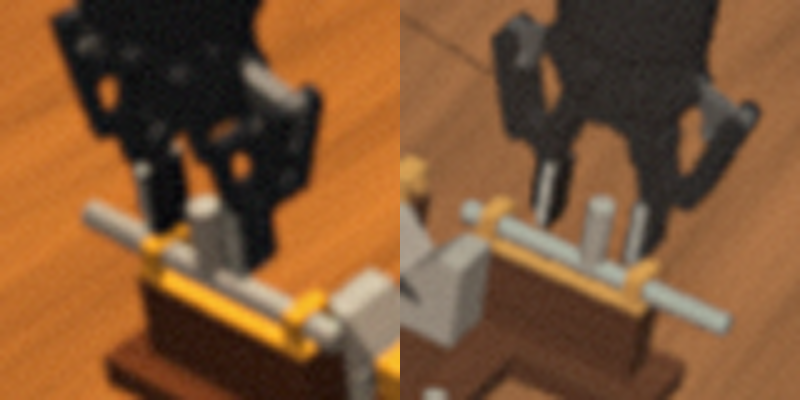

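The knob stands between the fingers, at crop (205,230) in the scene half and (600,230) in the side half.

Emit:
move_arm:
  steps: [0, 0, 0, 0, 0, 0, -1, 0, 0, 0, 0, 0, 0, -1, 0, 0, 0, 0, 0, 0, -1, 0, 0, 0, 0, 0, 0, -1, 0, 0, 0, 0, 0, 0, -1, 0, 0, 0, 0, 0, 0, -1, 0, 0, 0, 0.005, -0.00015, 0, -1, 0, 0, 0, 0.01, -0.0003, 0, -1, 0, 0, 0, 0.015, -0.0005, 0, -1, 0, 0, 0, 0.02, -0.0006, 0, -1]
  squeeze: 30

```text
clock: 5.45
position: [0.5147, -0.2374, 0.1011]
ee_rot: [0.0, 0.719, 0.695, -0.0]
contact_force: [-2.2, 0.1, 7.1]
width: 0.0132
gripper_force: 29.6
```

Emit:
move_arm:
  steps: [0, 0, 0, 0.004, -0.0001, 0, -1, 0, 0, 0, 0.008, -0.0002, 0, -1, 0, 0, 0, 0.012, -0.0004, 0, -1, 0, 0, 0, 0.016, -0.0005, 0, -1, 0, 0, 0, 0.019, -0.0006, 0, -1, 0, 0, 0, 0.02, -0.0006, 0, -1, 0, 0, 0, 0.021, -0.0006, 0, -1, 0, 0, 0, 0.022, -0.0007, 0, -1, 0, 0, 0, 0.0225, -0.0007, 0, -1, 0, 0, 0, 0.0225, -0.0007, 0, -1]

```text
clock: 6.45
position: [0.5364, -0.2381, 0.1011]
ee_rot: [-0.0, 0.719, 0.695, -0.001]
contact_force: [-4.0, 0.1, 7.4]
width: 0.0126
gripper_force: 29.7
```

Emit:
move_arm:
  steps: [0, 0, 0, 0.0005, 0, 0, -1, 0, 0, 0, 0.001, 0, 0, -1, 0, 0, 0, 0.0015, 0, 0, -1, 0, 0, 0, 0.0015, 0, 0, -1, 0, 0, 0, 0.002, 0, 0, -1, 0, 0, 0, 0.002, 0, 0, -1, 0, 0, 0, 0.0025, 0, 0, -1, 0, 0, 0, 0.0025, 0, 0, -1, 0, 0, 0, 0.0025, 0, 0, -1, 0, 0, 0, 0.0025, 0, 0, -1]

```text
clock: 7.45
position: [0.5365, -0.2382, 0.101]
ee_rot: [-0.002, 0.719, 0.695, -0.003]
contact_force: [-9.0, -1.7, 10.5]
width: 0.0129
gripper_force: 30.2
```

Emit:
move_arm:
  steps: [0, 0, 0, 0, 0, 0, 0.1, 0, 0, 0, 0, 0, 0, 0.1, 0, 0, 0, 0, 0, 0, 0.1, 0, 0, 0, 0, 0, 0.03, 0.1, 0, 0, 0, 0, 0, 0.07, 0.3, 0, 0, 0, 0, 0.02, 0.1, 1, 0, 0, 0, 0.01, 0.06, 0.1, 1, 0, 0, 0.005, 0.015, 0.1, 0.1, 1, 0, 0, 0.01, 0.02, 0.145, 0.1, 1, 0, 0, 0.0166, 0.03, 0.19, 0.1, 1]

```text
clock: 8.45
position: [0.5699, -0.0461, 0.2002]
ee_rot: [-0.0, 0.681, 0.732, 0.0]
contact_force: [1.1, 0.1, -0.5]
width: 0.0851
gripper_force: 0.0
```

Emit:
move_arm:
  steps: [0, 0, 0, 0.002, 0.045, 0, 1, 0, 0, 0, 0.004, 0.09, 0, 1, 0, 0, 0, 0.006, 0.135, 0, 1, 0, 0, 0, 0.01, 0.17, 0, 1, 0, 0, 0, 0.01, 0.188, 0, 1, 0, 0, 0, 0.01, 0.188, -0.03, 0.5, 0, 0, 0, 0.01, 0.188, -0.05, 0.5, 0, 0, 0, 0.01, 0.188, -0.06, 0.5, 0, 0, 0, 0.01, 0.188, -0.06, 0.5, 0, 0, 0, 0.01, 0.188, -0.06, 0.5]

```text
clock: 9.45
position: [0.5807, 0.1401, 0.1408]
ee_rot: [0.0, 0.682, 0.731, 0.0]
contact_force: [0.1, -0.0, 0.7]
width: 0.0638
gripper_force: 0.0
```

```bash
python3 - <<'E'
from h import *
w=grab('wrist','wD'); s=grab('scene','sD'); d=grab('side','dD')
def crop(im,p,h=45):
    x,y=np.round(p).astype(int); return cv2.resize(np.asarray(im['pixels'])[y-h:y+h,x-h:x+h],(400,400),interpolation=2)
b=[.536+.0013,-.238,.109]; m=[.579,.134,.06]
cv2.imwrite('pics/D.png',np.hstack([crop(s,proj(s,b)[0]),crop(d,proj(d,m)[0])]))
# knob: predicted home
R=-.030;print('home knob pred',.5792+np.cos(R)*-.04+np.sin(R)*.084,-.1563-.04*np.sin(R)-.084)
st=manip.get_state();print(st['position'],st['ee_rot'],st['contact_force'])
E
```

```text
home knob pred 0.5366983766330309 -0.2391001799919002
[0.58095166 0.1401008  0.14154733] [0.00080612 0.68194728 0.73140024 0.00097518] [-0.33404303 -0.3217136   0.54197441]
```

View pics/D.png

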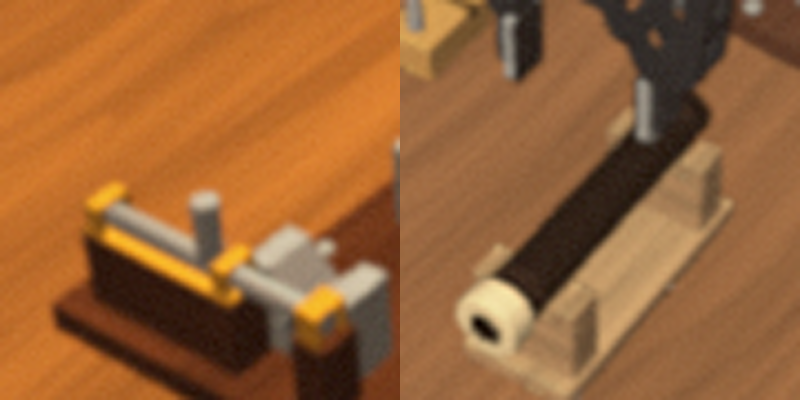

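Left half: the bolt tip is through the keeper (320,320). Right half: the barrel lies between the open fingers, ferrule at (495,315).

Emit:
move_arm:
  steps: [0, 0, 0, -0.0015, -0.001, -0.02, 0.5, 0, 0, 0, -0.0015, -0.001, -0.045, 0.5, 0, 0, 0, -0.0015, -0.001, -0.07, 0.5, 0, 0, 0, -0.0015, -0.001, -0.083, 0.5, 0, 0, 0, -0.0015, -0.001, -0.083, -1, 0, 0, 0, -0.0015, -0.001, -0.083, -1, 0, 0, 0, -0.0015, -0.001, -0.083, -1, 0, 0, 0, -0.0015, -0.001, -0.083, -1, 0, 0, 0, -0.0015, -0.001, -0.083, -1, 0, 0, 0, -0.0015, -0.001, -0.083, -1]
  squeeze: 50

```text
clock: 10.6
position: [0.5798, 0.1393, 0.0588]
ee_rot: [0.001, 0.682, 0.732, 0.001]
contact_force: [0.1, -0.5, 6.0]
width: 0.0267
gripper_force: 49.6
```

Emit:
move_arm:
  steps: [0, 0, 0, 0, 0, 0.02, -1, 0, 0, 0, 0, 0, 0.05, -1, 0, 0, 0, 0, 0, 0.085, -1, 0, 0, -0.003, 0, -0.03, 0.1, -1, 0, 0, -0.006, 0, -0.07, 0.1, -1, 0, 0, -0.009, 0, -0.11, 0.1, -1, 0, 0, -0.012, 0, -0.15, 0.1, -1, 0, 0, -0.014, 0, -0.18, 0.1, -1, 0, 0, -0.016, 0, -0.2, 0.1, -1, 0, 0, -0.016, 0, -0.2, 0.1, -1]

```text
clock: 11.6
position: [0.5781, -0.0634, 0.1569]
ee_rot: [0.0, 0.719, 0.695, -0.001]
contact_force: [-0.3, 0.3, -0.6]
width: 0.0264
gripper_force: 49.4
```

```bash
python3 - <<'E'
from h import *
w=grab('wrist','wE'); s=grab('scene','sE'); d=grab('side','dE')
st=manip.get_state();print(st['position'],st['ee_rot'],st['contact_force'],st['moment'],st['width'])
def crop(im,p,h=60):
    x,y=np.round(p).astype(int); y=max(y,h);return cv2.resize(np.asarray(im['pixels'])[y-h:y+h,x-h:x+h],(400,400),interpolation=2)
p=st['position']
cv2.imwrite('pics/E.png',np.hstack([crop(s,proj(s,p)[0]),crop(d,proj(d,p)[0])]))
# predicted axis pts
c=p+[0,0,.000]; ax=np.array([np.sin(.03),np.cos(.03),0])
for n,im in(('s',s),('d',d)):
    q=proj(im,p)[0]
    for t in(-.083,.073,.089): print(n,t,((proj(im,c+ax*t)[0]-np.round(q)+60)*400/120).round(0))
E
```

```text
[ 0.57804567 -0.0601184   0.15698745] [-7.16695869e-04  7.17721644e-01  6.96329755e-01  5.80663452e-06] [ 0.55220048  0.52347342 -1.20151306] [-0.01240089 -0.03470553 -0.02376269] 0.02605562284246367
s -0.083 [124. 255.]
s 0.073 [263. 157.]
s 0.089 [276. 148.]
d -0.083 [268. 146.]
d 0.073 [137. 251.]
d 0.089 [122. 263.]
```

View pics/E.png

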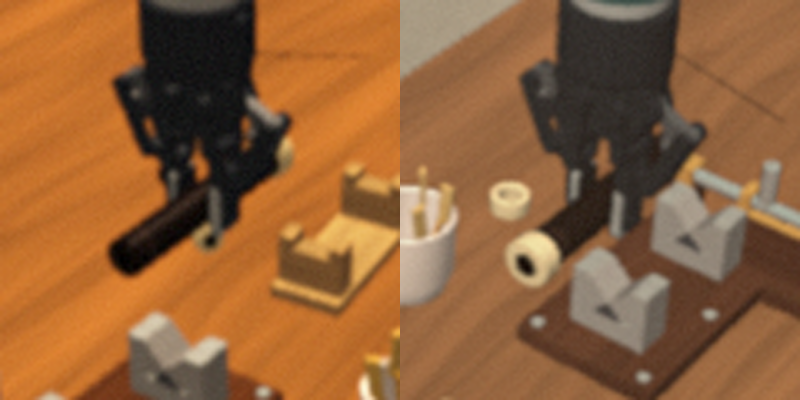

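The barrel hangs level in the grip, plain end at (124,258) in the scene half and ferrule at (530,262) in the side half, as predicted.

Emit:
move_arm:
  steps: [0, 0, 0, 0.0005, -0.03, 0, -1, 0, 0, 0, 0.001, -0.06, 0, -1, 0, 0, 0, 0.001, -0.085, 0, -1, 0, 0, 0, 0.001, -0.085, 0, -1, 0, 0, 0, 0.001, -0.085, -0.025, -1, 0, 0, 0, 0.001, -0.085, -0.05, -1, 0, 0, 0, 0.001, -0.085, -0.07, -1, 0, 0, 0, 0.001, -0.085, -0.077, -1, 0, 0, 0, 0.001, -0.085, -0.077, -1, 0, 0, 0, 0.001, -0.085, -0.077, -1]

```text
clock: 12.75
position: [0.5803, -0.1452, 0.0811]
ee_rot: [0.001, 0.717, 0.697, 0.0]
contact_force: [0.6, 0.6, -0.9]
width: 0.0263
gripper_force: 49.4
```

Emit:
move_arm:
  steps: [0, 0, 0, -0.0005, 0, -0.002, -1, 0, 0, 0, -0.0005, 0, -0.004, -1, 0, 0, 0, -0.0005, 0, -0.006, -1, 0, 0, 0, -0.0005, 0, -0.007, -1, 0, 0, 0, -0.0005, 0, -0.008, -1, 0, 0, 0, -0.0005, 0, -0.009, -1, 0, 0, 0, -0.0005, 0, -0.01, -1, 0, 0, 0, -0.0005, 0, -0.0105, -1, 0, 0, 0, -0.0005, 0, -0.0105, -1, 0, 0, 0, -0.0005, 0, -0.0105, -1]

```text
clock: 13.75
position: [0.5794, -0.1459, 0.0703]
ee_rot: [0.0, 0.718, 0.696, 0.0]
contact_force: [0.3, 0.6, 3.8]
width: 0.0266
gripper_force: 49.7
```

Emit:
move_arm:
  steps: [0, 0, 0, 0, -0.001, 0, -1, 0, 0, 0, 0, -0.002, 0, -1, 0, 0, 0, 0, -0.0025, 0, -1, 0, 0, 0, -0.0001, -0.003, 0, -1, 0, 0, 0, -0.0001, -0.0035, 0, -1, 0, 0, 0, -0.0001, -0.004, 0, -1, 0, 0, 0, -0.0001, -0.0045, 0, -1, 0, 0, 0, -0.0001, -0.005, 0, -1, 0, 0, 0, -0.0001, -0.005, 0, -1, 0, 0, 0, -0.0001, -0.005, 0, -1]

```text
clock: 14.75
position: [0.5793, -0.1499, 0.0701]
ee_rot: [-0.0, 0.718, 0.696, 0.001]
contact_force: [1.3, 6.0, 4.6]
width: 0.0266
gripper_force: 49.8
```

```bash
python3 - <<'E'
from h import *
s=manip.get_state();print(s['position'],s['contact_force'],s['moment'],s['ee_rot'])
w=grab('wrist','wF')
x=np.asarray(w['pixels'])[180:400,160:480]
y=np.asarray(grab('side','dF')['pixels']);d=load('dF');u,v=np.round(proj(d,[.578,-.2,.07])[0]).astype(int)
z=np.asarray(grab('scene','sF')['pixels']);sc=load('sF');u2,v2=np.round(proj(sc,[.578,-.2,.07])[0]).astype(int)
rs=lambda im,W,H:cv2.resize(im,(W,H),interpolation=2)
cv2.imwrite('pics/F.png',np.hstack([rs(y[v-55:v+55,u-35:u+35],380,597),rs(z[v2-55:v2+55,u2-38:u2+38],412,597)]))
E
```

```text
[ 0.57930409 -0.14989627  0.07005061] [1.28175729 5.9906502  4.56187776] [ 0.90273033 -0.27450981 -0.37820697] [-2.38008543e-04  7.17940670e-01  6.96103713e-01  8.70843620e-04]
```

Emit:
move_arm:
  steps: [0, 0, 0, 0, -0.0005, 0, -1, 0, 0, 0, 0, -0.001, 0, -1, 0, 0, 0, 0, -0.0015, 0, -1, 0, 0, 0, 0, -0.0015, 0, -1, 0, 0, 0, 0, -0.0015, 0, -1, 0, 0, 0, 0, -0.0015, 0, -1, 0, 0, 0, 0, -0.0015, 0, -1, 0, 0, 0, 0, -0.0015, 0, -1, 0, 0, 0, 0, -0.0015, 0, -1, 0, 0, 0, 0, -0.0015, 0, -1]

```text
clock: 15.9
position: [0.5793, -0.15, 0.0701]
ee_rot: [-0.001, 0.718, 0.696, 0.002]
contact_force: [1.9, 9.8, 4.7]
width: 0.0268
gripper_force: 49.8
```

View pics/F.png

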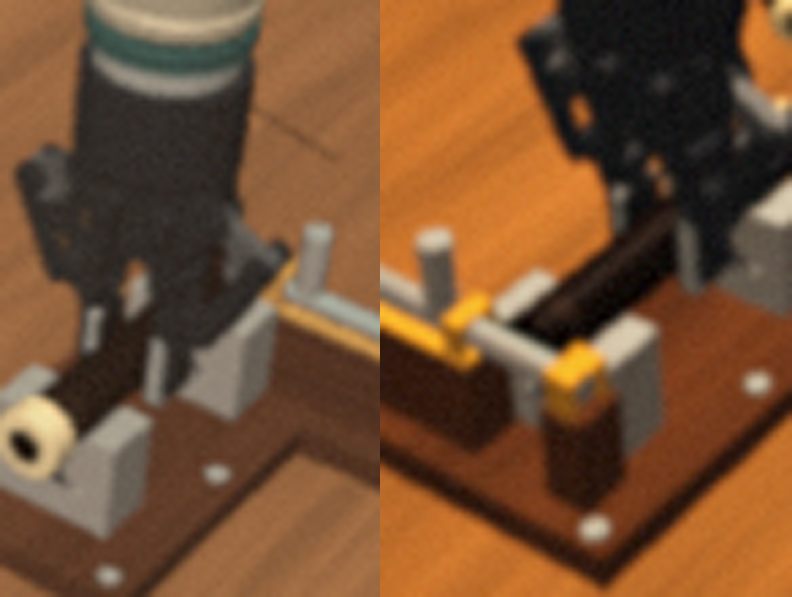

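The barrel lies in both vees with its plain end against the home bolt near (530,330), and the ferrule overhangs at (38,438). Position has stalled while force y rises, so it is butted; now press down.

Emit:
move_arm:
  steps: [0, 0, 0, 0, 0.0005, -0.0005, -1, 0, 0, 0, 0, 0.001, -0.001, -1, 0, 0, 0, 0, 0.0012, -0.0015, -1, 0, 0, 0, 0, 0.0012, -0.002, -1, 0, 0, 0, 0, 0.0012, -0.002, -1, 0, 0, 0, 0, 0.0012, -0.002, -1, 0, 0, 0, 0, 0.0012, -0.002, -1, 0, 0, 0, 0, 0.0012, -0.002, -1, 0, 0, 0, 0, 0.0012, -0.002, -1, 0, 0, 0, 0, 0.0012, -0.002, -1]

```text
clock: 16.9
position: [0.5794, -0.15, 0.0698]
ee_rot: [0.0, 0.718, 0.696, 0.001]
contact_force: [-1.9, 7.3, 14.8]
width: 0.0265
gripper_force: 51.0
```

```bash
python3 - <<'E'
from h import *
s=manip.get_state();print(s['position'],s['contact_force'],s['moment'],s['ee_rot'],s['clock'])
E
```

```text
[ 0.57940265 -0.14997479  0.06984975] [-1.92571378  7.2896877  14.77580705] [ 1.18388671  0.1807796  -0.30363172] [6.11961529e-05 7.17970751e-01 6.96072246e-01 1.19378743e-03] 16.9
```

Emit:
move_arm:
  steps: [0, 0, 0, -0.0003, 0.0004, 0.0003, -1, 0, 0, 0, -0.0004, 0.0008, 0.0005, -1, 0, 0, 0, -0.0004, 0.0008, 0.0006, -1, 0, 0, 0, -0.0004, 0.0008, 0.0006, -1, 0, 0, 0, -0.0004, 0.0008, 0.0006, -1, 0, 0, 0, -0.0004, 0.0008, 0.0006, -1, 0, 0, 0, -0.0004, 0.0008, 0.0006, -1, 0, 0, 0, -0.0004, 0.0008, 0.0006, -1, 0, 0, 0, -0.0004, 0.0008, 0.0006, -1, 0, 0, 0, -0.0004, 0.0008, 0.0006, -1]

```text
clock: 17.9
position: [0.5794, -0.1499, 0.0699]
ee_rot: [0.001, 0.718, 0.696, 0.001]
contact_force: [-0.1, 5.4, 10.1]
width: 0.0266
gripper_force: 50.5
```

```bash
python3 -c "
from rig import manip
print(manip.sign_off())"
```

```text
the job is handed in; nothing more can be done
None
```

I handed the job in at about 18 s on the robot clock: the bolt is against its hard stop and the barrel is bedded in both vees with its plain end against the bolt, held with about 10 N of downward push. The sign-off gave no verdict, so I don't know how it was judged.

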